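# Clamp the food flask and take off its twist cap, whichever way it turns

## Task

Fold the red clamp lever on the food flask fully down, then take off the flask's black twist cap: it comes loose with a part turn, but some of these caps are left-handed and you cannot see which, so find out by trying it both ways. Finish holding the cap upright in the gripper, lifted well clear (about 10 cm) straight above the flask, lever still down, and leave the mug, the spice shaker and the brown bowl where they are.

Things in the scene. Friction and masses are not known exactly. Their poses are not given: they have to be found in the camera images.
- flask: squat blue food flask (85 mm across), steel neck (48 mm across, 85 to 114 mm above the worktop), fixed upright in a round grey stand (116 mm across); neither moves nor turns. Origin: centre of the stand's underside on the worktop; z up. Its -y side carries the clamp lever
- flask_rim (a point): centre of the flask's rim, 114 mm above the worktop, on the axis the cap turns about. One way a hidden stop bars the cap within 0.4 rad; the other way, which changes from start to start, it turns easily and is unlocked from about 0.9 rad to its end stop near 2.0 (aim for 1.4), then lifts straight out; it does not rise by itself. Pressed hard against a stop it binds: turn back a little to lift
- cap: black ribbed round twist cap, white index line on top along its +x: grip 52 mm across, 36 mm high; below it a plug and a stem with a 36 mm cross bar reach 22 mm into the neck. About 0.2 kg. Origin: centre of the grip's underside, at the start seated on the rim, 114 mm above the worktop (cap top 150 mm). z up. Starts locked, within 0.06 rad of the flask's yaw
- lever (a joint): angle of the red clamp lever in rad: 0 = raised 50 degrees above level, 0.87 = fully down, level and clamped. It turns with slight friction (0.06 N m) and stays where it is left.
- lever_pad (a point): middle of the upper face of the lever's ribbed red paddle (26 mm wide), 62 mm along the lever from its hinge. The hinge axis is level, along the flask's x, at (0, -50, 78) mm in the flask's frame; the lever is 78 mm long and 8 mm thick and points to the flask's -y. Fully down, its upper face is 82 mm above the worktop.
- mug: stoneware mug, 81x117x132 mm, loose, leave it alone. Origin: centre of its underside
- spice_shaker: red-capped glass spice shaker, 41 mm across, 105 mm high, loose, leave it alone. Origin: centre of its underside
- brown_bowl: brown bowl standing upside down, 133 mm across, 55 mm high, loose, leave it alone. Origin: centre of its underside

How it is judged:
By the outcome, as a careful person would: the job done as asked, in the order asked, and still so for the second after the job is handed in, while the arm keeps its last pose, push and grip.
It also fails if it takes over 45 s, if anything falls off the work surface, if the arm or the gripper's body presses on something with over 40 N, if the wrist force passes 120 N, or if a joint passes its speed limit or range.

## Robot

A 6-joint arm with a two-finger parallel gripper is mounted at the origin on a cart in front of the work surface, level with it; the furniture and walls round the work are solid. World frame = base frame: x ahead of the robot, y to its left, z up, the work surface at z = 0. Lengths are in m, angles in rad, forces in N, time in s.
With the tool pointing down it reaches from about 0.275 to 0.85 m from the base axis. Payload 19 kg.
Tool frame: the origin (TCP) lies at the very end of the fingers, on their centre line; the grasp point (between the pads) lies 19 mm behind it; z points along the fingers, y is the line along which they close (so a half turn about z gives the same grasp; the last joint's range is limited). The gripper opens to 85 mm and grips with 20 to 120 N. Pads are 22 mm wide; open, the fingers measure 114 mm over their backs; the gripper's body (76 mm by 85 mm) begins 54 mm behind the grasp point. The pads swing forward as they close: fully open they stand 13 mm farther back than shut.
Start: joints at [1.037, 0.15, 1.437, -0, 1.554, -0.134], TCP at [0.224, 0.53, 0.231] pointing down, gripper open.
Joint ranges: [-2.8, 2.8], [-0.68, 2.1], [0.12, 2.68], [-1.39, 4.53], [0.16, 2.79], [-2.81, 2.81]. Speed limits (rad/s): [1.89, 1.89, 2.22, 3.01, 3.01, 3.01].

## Interface

Orientations are given as a 3x3 rotation matrix whose columns are the frame's x, y, z axes.
In Python, from cell import bot, read_camera, camera_info, silhouettes gives the robot as it stands.
- The arm moves only by the tool drive_tool, never from a script. Its argument "increments" is a list of rows, each a list of 7 numbers: the shift along the tool's x, y, z in m, then the turn, a rotation vector about the tool's x, y, z in degrees, then the finger opening in m, from 0 to 0.0854. In form: [[dx, dy, dz, rx, ry, rz, grip], ...]. A call has 1 to 5 rows; each row is the pose to reach, as a shift and turn from the pose commanded when the call began, along the tool's axes at that moment; what a row does not reach only later rows make up. A row lasts 1/8 s, in which the tool goes at most 62.5 mm and 10.7 degrees, less where a joint would pass 70% of its speed; a pose out of reach is approached as far as the arm can. A call with a gripper value outside its range is refused whole. The fingers move at their own pace and stop on an object; "newtons" is the grip in N (left out, the last holds). Time passes only in rows, so rows that repeat a pose let the fingers close. It gives the time, the measured TCP pose, the force, the opening and the grip force at its end, in the units of the state.
- bot.observe(): the state, without advancing time (a new reading comes with each control period).
- read_camera(name): name is "scene" or "top" or "wrist"; returns the picture (384x512x3 uint8, red, green, blue); there is no depth.
- camera_info(name): a dict with "vertical_fov" (degrees; the focal length in pixels is half the picture's height over the tangent of half this angle, whatever the lens; pixels are square), "cx", "cy" (the principal point, pixels), "eye" and "attitude" of the camera in the world; the wrist camera has in their place "mount" (4x4, takes a point from camera to tool coordinates, whose origin is the TCP and whose axes are the flange's). Camera axes: x right, y up, looking along -z (the intrinsics and any distortion apply to the point x, -y, -z); pixel columns grow to the right and rows downward; lengths in m; the calibration is good to about 2 mm. A picture is of the moment at which its call begins: read the wrist's pose just before it. camera_info takes no time and is no camera call.
- bot.job_done(): hands the job in; it is judged then, once.
Trained networks look in the newest picture that a camera, given by its name, has taken for a name from the list of things; names that differ only in an ending like _2 or _b are one class to them, and where a whole thing is asked for, a point or a joint stands for the part that bears it (a point fixed in the world has none). Each returns a list of dicts, best first, with "p" (0 to 1); they miss things now and then, are a little off and sometimes report something else, mostly with a low value. They report only what shows in the picture. A call takes as long as a camera call.
- silhouettes(camera, label): "pixels" (384x512 bool, what is visible of it) and "at" ([column, row] in pixels, amid what is visible of it).
The state is a dict: "t": time; "qpos": joint angles; "qd": joint speeds; "tau": joint torques, N m; "tcp_pos": TCP position; "tcp_rot": TCP orientation; "wrist_force": force on the tool from outside, world axes, zero at the start; "moment": the same for the moment, N m; "finger_gap": opening from 0.0 (shut) to 1.0 (fully open); "grasp_force": force on a finger pad.
Only numpy, scipy, OpenCV 4.12 (cv2) and the standard library are available. Lean on these libraries where they do the work, as an engineer would, in place of code of your own. Each camera call takes 0.05 s, during which the arm holds its last target. There are 200 camera calls.

## Working session

There is one attempt and no reset: what is moved stays moved. The work goes in short steps, Python scripts to look and compute and a tool call to move; the robot and the scene stay as the last step left them, time stands still between calls to the robot, and variables do not carry over. Pictures are saved under pics/ and viewed, at most 10 in all, crops included, and the job is handed in when it is done.

Besides the shell and the picture viewer there is one more tool, called after "Emit:" as name(argument=value, ...) on one line, values as JSON. drive_tool: Moves the arm, as the interface text tells. Its arguments: {"type":"object","properties":{"increments":{"type":"array"},"newtons":{"type":"number"}},"required":["increments"]}

```bash
ls; mkdir -p pics
python3 - <<'E'
from cell import bot, read_camera, camera_info, silhouettes
import cv2,numpy as np
ims=[]
for n in ["scene","top"]:
    im=read_camera(n); ims.append(im); print(n,camera_info(n))
    for l in ["flask","cap","lever","lever_pad","mug","spice_shaker","brown_bowl"]:
        for r in silhouettes(n,l)[:2]:
            p=r["pixels"];ys,xs=np.nonzero(p); print(l,round(r["p"],2),r["at"],p.sum(),(xs.min(),xs.max(),ys.min(),ys.max()) if len(xs) else None)
cv2.imwrite("pics/a.png",cv2.cvtColor(ims[0],cv2.COLOR_RGB2BGR));cv2.imwrite("pics/b.png",cv2.cvtColor(ims[1],cv2.COLOR_RGB2BGR))
s=bot.observe();print(s); print(camera_info("wrist"))
E
```

```text
pics
scene {'vertical_fov': 53.13193157447091, 'cx': 262.0431132545487, 'cy': 189.88939277498008, 'eye': array([-0.02377354, -0.27435978,  0.73836609]), 'attitude': array([[ 0.61731863,  0.5215988 , -0.58894176],
       [-0.78649402,  0.39150328, -0.47765295],
       [-0.01857057,  0.75806324,  0.6519166 ]])}
flask 0.8 [231.1, 212.2] 1519 (np.int64(209), np.int64(258), np.int64(190), np.int64(233))
cap 0.64 [227.0, 177.5] 424 (np.int64(215), np.int64(236), np.int64(170), np.int64(192))
lever 0.57 [247.4, 203.4] 93 (np.int64(238), np.int64(257), np.int64(201), np.int64(209))
lever 0.53 [225.4, 177.3] 472 (np.int64(215), np.int64(237), np.int64(169), np.int64(193))
lever_pad 0.34 [355.0, 246.2] 2089 (np.int64(331), np.int64(373), np.int64(216), np.int64(279))
spice_shaker 0.83 [248.0, 165.7] 468 (np.int64(241), np.int64(255), np.int64(149), np.int64(184))
top {'vertical_fov': 52.345210221560045, 'cx': 258.41911050435294, 'cy': 193.91580858087096, 'eye': array([0.37173315, 0.19787274, 1.21733801]), 'attitude': array([[ 0.00408423,  0.98684513, -0.16161688],
       [-0.99996146,  0.00528
[... 1175 characters left out ...]
10e-01, -4.95049815e-05],
       [ 5.62534786e-06, -5.61192682e-05, -9.99999998e-01]]), 'wrist_force': array([ 0.28392768,  0.25878065, -0.64230485]), 'moment': array([-0.06432804,  0.04562438,  0.04397974]), 'grasp_force': 0.0, 'finger_gap': 0.9985435740010457}
{'vertical_fov': 67.36027953547062, 'cx': 252.2811368520934, 'cy': 194.14578355491864, 'mount': array([[ 1.18729042e-04,  9.62970367e-01,  2.69607228e-01,
         6.78288433e-02],
       [ 9.99999984e-01, -7.82647607e-05, -1.60835430e-04,
         8.69684451e-04],
       [-1.33779008e-04,  2.69607243e-01, -9.62970361e-01,
        -1.42392525e-01],
       [ 0.00000000e+00,  0.00000000e+00,  0.00000000e+00,
         1.00000000e+00]])}
```

```bash
python3 - <<'E'
import cv2,numpy as np
a=cv2.imread("pics/a.png")[110:310,150:420];b=cv2.imread("pics/b.png")[110:310,130:400]
cv2.imwrite("pics/c.png",cv2.resize(np.vstack([a,b]),None,fx=1.5,fy=1.5,interpolation=cv2.INTER_CUBIC)[:600])
E
cat > h.py <<'E'
import numpy as np
from cell import bot, read_camera, camera_info, silhouettes
def cam(n):
    i=camera_info(n); f=192/np.tan(np.radians(i["vertical_fov"]/2))
    if n=="wrist":
        s=bot.observe(); M=i["mount"]; R=s["tcp_rot"]@M[:3,:3]; e=s["tcp_pos"]+s["tcp_rot"]@M[:3,3]
    else: R,e=i["attitude"],i["eye"]
    return f,i["cx"],i["cy"],np.array(R),np.array(e)
def onz(c,uv,z):
    f,cx,cy,R,e=c; d=R@np.array([(uv[0]-cx)/f,-(uv[1]-cy)/f,-1]); return e+d*(z-e[2])/d[2]
def proj(c,P):
    f,cx,cy,R,e=c; p=(np.atleast_2d(P)-e)@R; return np.c_[cx-f*p[:,0]/p[:,2], cy+f*p[:,1]/p[:,2]]
E
python3 - <<'E'
from h import *
s,t=cam("scene"),cam("top")
print("cap",onz(t,(231.5,213),.14),onz(s,(226,180),.135))
print("lever",onz(t,(261,218),.125),"shaker",onz(t,(213,165),.06),"mug",onz(t,(344,204),.06),onz(s,(355,246),.06),"bowl",onz(t,(169,198),.03))
E
```

```text
cap [0.49419076 0.26459049 0.14      ] [0.49710298 0.26290654 0.135     ]
lever [0.48220759 0.18259353 0.125     ] shaker [0.64949366 0.32791061 0.06      ] mug [ 0.53204875 -0.0667512   0.06      ] [ 0.56173072 -0.07094758  0.06      ] bowl [0.55201674 0.46382181 0.03      ]
```

View pics/c.png

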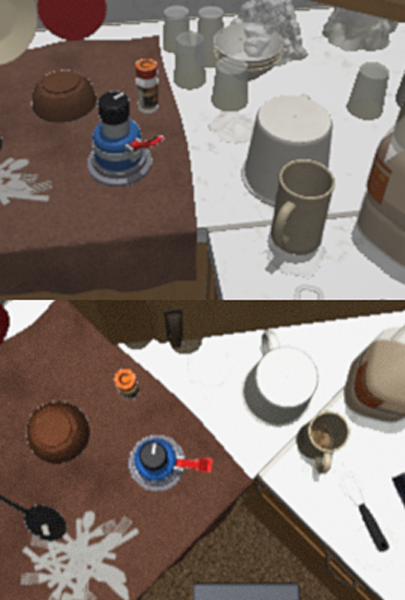

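The picture shows the flask at about (495, 264) mm with the cap on, the red lever raised toward world -y, the shaker and bowl behind and the mug well to the right. I'll move to a viewing pose above it.

Emit:
drive_tool(increments=[[-0.048,-0.025,-0.014,0,0,7.6,0.085],[-0.096,-0.05,-0.028,0,0,15.2,0.085],[-0.144,-0.075,-0.042,0,0,22.8,0.085],[-0.192,-0.1,-0.056,0,0,30.4,0.085],[-0.24,-0.125,-0.07,0,0,38,0.085]])

```text
t: 1.42
tcp_pos: [0.397, 0.3196, 0.3019]
tcp_rot: [[-0.483, 0.876, 0.0], [0.876, 0.483, 0.0], [0.0, 0.0, -1.0]]
wrist_force: [-0.0, 0.5, 0.2]
finger_gap: 0.995
grasp_force: 0.0
```

Run:
```python
from h import *
s=bot.observe();print(s["t"],s["tcp_pos"],s["tcp_rot"].round(3),s["qpos"])
print(s["tcp_rot"].T@(np.array([.51,.19,.30])-s["tcp_pos"]))
```

```text
1.425 [0.39704778 0.3195777  0.30190894] [[-0.483  0.876  0.   ]
 [ 0.876  0.483  0.   ]
 [ 0.     0.    -1.   ]] [ 5.26455064e-01 -1.18347861e-03  1.45911143e+00 -1.07910067e-06
  1.68328620e+00  2.29466461e-02]
[-0.16799611  0.03641216  0.00192144]
```

Emit:
drive_tool(increments=[[-0.056,0.012,0,0,0,0,0.085],[-0.112,0.024,0,0,0,0,0.085],[-0.168,0.036,0,0,0,0,0.085],[-0.168,0.036,0,0,0,0,0.085]])

```text
t: 1.92
tcp_pos: [0.5112, 0.1889, 0.3006]
tcp_rot: [[-0.483, 0.876, -0.001], [0.876, 0.483, -0.001], [-0.0, -0.001, -1.0]]
wrist_force: [0.8, 0.8, -0.2]
finger_gap: 0.994
grasp_force: 0.0
```

Run:
```python
from h import *
import cv2
s=bot.observe();print(s["t"],s["tcp_pos"],s["qpos"])
im=read_camera("wrist");c=cam("wrist")
o=cv2.cvtColor(im,cv2.COLOR_RGB2BGR)
for l in ["flask","cap","lever"]:
    for r in silhouettes("wrist",l)[:2]:
        p=r["pixels"];ys,xs=np.nonzero(p);print(l,r["p"],r["at"],p.sum(),xs.min(),xs.max(),ys.min(),ys.max())
        cs,_=cv2.findContours(p.astype(np.uint8),0,2);cv2.drawContours(o,cs,-1,(0,255,0),1)
cv2.imwrite("pics/d.png",o); np.save("d.npy",im)
# predicted overlay later
```

```text
1.925 [0.51124932 0.18893464 0.30059553] [ 2.12992238e-01  7.46410841e-02  1.38325429e+00 -6.41159971e-04
  1.68463822e+00 -2.90681216e-01]
flask 0.97 [246.7, 125.8] 3903 204 306 68 193
cap 0.96 [272.3, 109.2] 2263 247 299 81 135
lever 0.92 [229.6, 169.9] 1018 203 251 136 194
```

View pics/d.png

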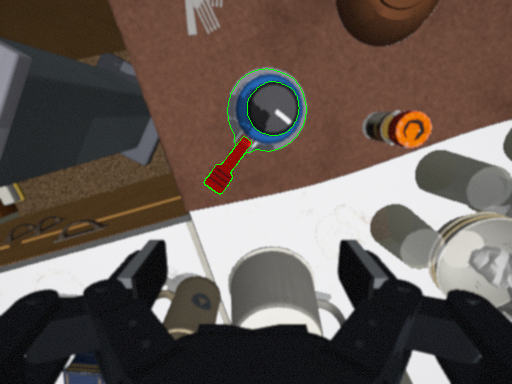

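The picture shows the cap at (273,108), its index line pointing right-down, and the lever from (248,140) to the paddle end at (216,186).

```bash
cat > fit.py <<'E'
from h import *
import cv2
from scipy.optimize import least_squares
def hull(c,P): return cv2.convexHull(proj(c,P).astype(np.float32))
def fit(ang=0.0,x0=(.495,.264,-.15)):
    c=cam("wrist"); a=np.linspace(0,2*np.pi,60)
    M={l:silhouettes("wrist",l)[0]["pixels"] for l in ("cap","lever")}
    th=np.radians(50)-ang
    def pts(v):
        x,y,w=v[:3]
        cp=np.vstack([np.c_[x+.026*np.cos(a),y+.026*np.sin(a),0*a+z] for z in (.114,.150)])
        L=[]
        for X,r0,r1 in ((.013,.046,.078),):
            for sx in(-1,1):
                for r in(r0,r1):
                    for n in(-.004,.004):
                        q=np.array([sx*X,-.05-(r*np.cos(th)+n*-np.sin(th)*-1*0-n*np.sin(th)*-1),.078+r*np.sin(th)+n*np.cos(th)])
                        q[1]=-.05-(r*np.cos(th)-n*np.sin(th)) 
                        L.append([x+q[0]*np.cos(w)-q[1]*np.sin(w),y+q[0]*np.sin(w)+q[1]*np.cos(w),q[2]])
        return cp,np.array(L)
    ys,xs=np.nonzero(M["cap"]); b1=np.array([xs.min(),xs.max()+1,ys.min(),ys.max()+1])
    bb=lambda h:np.array([h[:,0].min(),h[:,0].max(),h[:,1].min(),h[:,1].max()])
    ys,xs=np.nonzero(M["lever"]); b2=np.array([xs.min(),ys.max()+1])
    def f(v):
        cp,L=pts(v); p2=proj(c,L)
        return np.r_[bb(proj(c,cp))-b1, p2[:,0].min()-b2[0],p2[:,1].max()-b2[1]]
    r=least_squares(f,x0); return r.x,r.fun
E
python3 - <<'E'
from fit import *
read_camera("wrist")
v,f=fit();print(v,f.round(2))
# index line
c=cam("wrist");im=np.load("d.npy").astype(int)
m=(im.min(2)>150);m[:85]=0;m[130:]=0;m[:,:255]=0;m[:,298:]=0
ys,xs=np.nonzero(m);P=np.array([onz(c,(x,y),.15) for x,y in zip(xs,ys)])[:,:2]
d=np.linalg.svd(P-P.mean(0))[2][0];print(len(xs),"line centre",P.mean(0),"dir",d,np.arctan2(*(P.mean(0)-v[:2])[::-1]))
x,y,w=v; e=lambda r:np.array([x+r*np.sin(w),y-r*np.cos(w)])
s=bot.observe()
for n,r,z in(("above",.092,.16),("down",.108,.080)):
    g=np.r_[e(r),z];print(n,g,s["tcp_rot"].T@(g-s["tcp_pos"]))
E
```

```text
[ 0.49547924  0.26194955 -0.15145701] [-0.71  0.16 -0.    0.8   0.62 -0.95]
98 line centre [0.50367639 0.26511684] dir [ 0.98857184 -0.15075052] 0.3687176849432352
above [0.4815984  0.17100274 0.16      ] [-0.00558114 -0.03438971  0.14155577]
down [0.47918435 0.1551859  0.08      ] [-0.01820369 -0.04423762  0.22155383]
```

Emit:
drive_tool(increments=[[-0.002,-0.012,0.04,0,0,0,0],[-0.004,-0.024,0.08,0,0,0,0],[-0.006,-0.034,0.12,0,0,0,0],[-0.006,-0.034,0.14,0,0,0,0],[-0.006,-0.034,0.14,0,0,0,0]])

```text
t: 2.9
tcp_pos: [0.4817, 0.1704, 0.1604]
tcp_rot: [[-0.487, 0.873, -0.002], [0.873, 0.487, -0.0], [0.001, -0.002, -1.0]]
wrist_force: [0.5, -0.5, 0.4]
finger_gap: -0.001
grasp_force: 0.0
```

Emit:
drive_tool(increments=[[0,0,0.02,0,0,0,0],[-0.003,-0.002,0.035,0,0,0,0],[-0.006,-0.005,0.05,0,0,0,0],[-0.01,-0.008,0.065,0,0,0,0],[-0.012,-0.01,0.075,0,0,0,0]])

```text
t: 3.52
tcp_pos: [0.4795, 0.1542, 0.0854]
tcp_rot: [[-0.486, 0.874, -0.0], [0.874, 0.486, -0.0], [0.0, -0.0, -1.0]]
wrist_force: [0.3, 0.2, 1.9]
finger_gap: -0.001
grasp_force: 0.4
```

Contact; push to the stop in small steps.

Emit:
drive_tool(increments=[[0,0,0.002,0,0,0,0],[0,0,0.003,0,0,0,0],[0,0,0.004,0,0,0,0],[0,0,0.004,0,0,0,0]])

```text
t: 4.03
tcp_pos: [0.4798, 0.1547, 0.0825]
tcp_rot: [[-0.486, 0.874, 0.0], [0.874, 0.486, -0.0], [-0.0, 0.0, -1.0]]
wrist_force: [0.2, 0.5, -0.5]
finger_gap: -0.0
grasp_force: 0.1
```

Emit:
drive_tool(increments=[[0,0,0.001,0,0,0,0],[0,0,0.002,0,0,0,0],[0,0,0.003,0,0,0,0],[0,0,0.003,0,0,0,0]])

```text
t: 4.53
tcp_pos: [0.4802, 0.1547, 0.0812]
tcp_rot: [[-0.486, 0.874, 0.002], [0.874, 0.486, 0.0], [-0.001, 0.002, -1.0]]
wrist_force: [-11.1, -2.7, 29.2]
finger_gap: 0.001
grasp_force: 14.6
```

Emit:
drive_tool(increments=[[0,0,-0.04,0,0,0,0],[0,0.01,-0.09,0,0,0,0.085],[0.008,0.02,-0.14,0,0,0,0.085],[0.016,0.043,-0.18,0,0,0,0.085],[0.016,0.043,-0.18,0,0,0,0.085]])

```text
t: 5.15
tcp_pos: [0.5109, 0.1906, 0.2621]
tcp_rot: [[-0.487, 0.873, 0.004], [0.873, 0.487, 0.001], [-0.001, 0.004, -1.0]]
wrist_force: [-0.0, 0.0, -1.1]
finger_gap: 0.846
grasp_force: 0.0
```

Run:
```python
from fit import *
s=bot.observe();im=read_camera("wrist")
v,f=fit(.87);print(s["tcp_pos"],s["qd"].round(3),v,f.round(2))
c=cam("wrist");u,w=proj(c,[v[0],v[1],.14])[0].astype(int)
o=cv2.cvtColor(im,cv2.COLOR_RGB2BGR)
for x,y in((v[0],v[1]),):
    a=np.linspace(0,6.28,40)
    for z,col in((.15,(0,255,0)),(.114,(0,255,255))):
        cv2.polylines(o,[proj(c,np.c_[x+.026*np.cos(a),y+.026*np.sin(a),0*a+z]).astype(np.int32)],True,col,1)
o=o[max(w-90,0):w+130,max(u-110,0):u+110];cv2.imwrite("pics/e.png",cv2.resize(o,None,fx=2.5,fy=2.5,interpolation=cv2.INTER_CUBIC));print(u,w)
```

```text
[0.51086869 0.19060429 0.26210588] [-0.015  0.004  0.101 -0.005 -0.037 -0.014] [ 0.49414071  0.26272416 -0.15080201] [ 0.76  0.62 -1.11 -0.67 -1.89  2.9 ]
277 110
```

View pics/e.png

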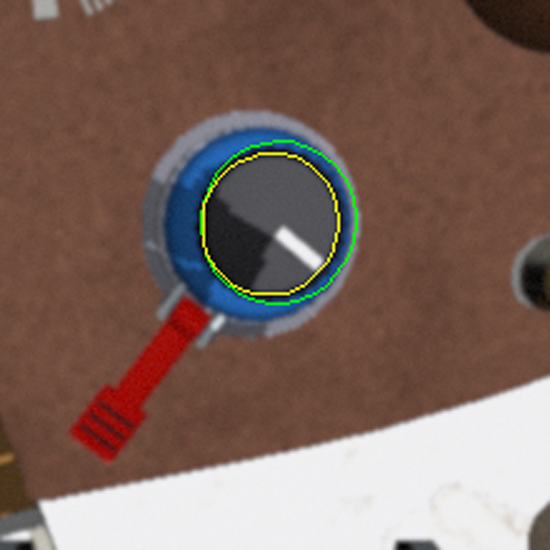

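The lever is level and the cap centre is near crop (272,224). I'll take one sharper measurement now that the arm has settled.

Run:
```python
from fit import *
s=bot.observe();im=read_camera("wrist");c=cam("wrist")
print(s["tcp_pos"],abs(s["qd"]).max())
m=silhouettes("wrist","cap")[0]["pixels"]
f,cx,cy,R,e=c
a=np.linspace(0,2*np.pi,90)
def bb(h):return np.array([h[:,0].min(),h[:,0].max(),h[:,1].min(),h[:,1].max()])
ys,xs=np.nonzero(m);b=np.array([xs.min(),xs.max()+1,ys.min(),ys.max()+1])
g=lambda v:bb(proj(c,np.vstack([np.c_[v[0]+.026*np.cos(a),v[1]+.026*np.sin(a),0*a+z] for z in(.114,.15)])))-b
r=least_squares(g,(.495,.263));print("cap",r.x,r.fun)
# dark-grey top, low saturation
h=cv2.cvtColor(im,cv2.COLOR_RGB2HSV);print("row",[tuple(int(q) for q in im[105,i]) for i in range(244,318,3)])
w=(im.min(2)>150)&cv2.erode(m.astype(np.uint8),np.ones((3,3))).astype(bool)
ys,xs=np.nonzero(w);P=np.array([onz(c,(x,y),.15)[:2] for x,y in zip(xs,ys)]);d=np.linalg.svd(P-P.mean(0))[2][0];t=(P-P.mean(0))@d
print("line",P.mean(0),d,t.min(),t.max())
fm=silhouettes("wrist","flask")[0]["pixels"]|m
# stand outer circle: fit outline at z ~ .0..: use bbox excluding lever side
ys,xs=np.nonzero(fm);print("flask bbox",xs.min(),xs.max(),ys.min(),ys.max())
for z in(0,.01,.02):
    p=proj(c,np.c_[.495+.058*np.cos(a),.263+.058*np.sin(a),0*a+z]);print(z,bb(p).round(1))
```

```text
[0.5090342  0.18934407 0.25823294] 0.010665846585822942
cap [0.49478538 0.26211012] [-0.14975477  0.14917647 -0.38847704  0.44522069]
row [(19, 60, 106), (27, 63, 107), (17, 14, 29), (21, 21, 28), (34, 31, 35), (35, 37, 42), (73, 74, 78), (73, 72, 77), (83, 82, 86), (83, 85, 89), (83, 84, 88), (84, 86, 90), (85, 85, 91), (87, 85, 91), (84, 84, 87), (84, 83, 88), (85, 84, 89), (80, 81, 85), (83, 84, 86), (83, 82, 86), (75, 74, 78), (29, 29, 43), (62, 83, 124), (125, 115, 123), (114, 78, 63)]
line [0.50618462 0.26111795] [ 0.98901436 -0.14781946] -0.009041266092742117 0.009188423830469871
flask bbox 198 312 65 204
0 [226.2 313.1  64.4 154.9]
0.01 [225.5 314.6  63.1 155.9]
0.02 [224.8 316.3  61.7 156.9]
```

Emit:
drive_tool(increments=[[0.035,0.0115,0.03,0,0,0,0.085],[0.0705,0.0235,0.05,0,0,0,0.085],[0.0705,0.0235,0.09,0,0,0,0.085],[0.0705,0.0235,0.125,0,0,0,0.085],[0.0705,0.0235,0.144,0,0,0,0.085]])

```text
t: 6.08
tcp_pos: [0.4946, 0.2621, 0.1128]
tcp_rot: [[-0.486, 0.874, -0.003], [0.874, 0.486, -0.001], [0.0, -0.003, -1.0]]
wrist_force: [-0.1, 1.0, 0.5]
finger_gap: 0.998
grasp_force: 0.0
```

Emit:
drive_tool(increments=[[0,0,0,0,0,0,0.085],[0,0,0,0,0,0,0.045],[0,0,0,0,0,0,0.045],[0,0,0,0,0,0,0.045],[0,0,0,0,0,0,0.045]], newtons=60)

```text
t: 6.7
tcp_pos: [0.4954, 0.2622, 0.1166]
tcp_rot: [[-0.486, 0.874, -0.0], [0.874, 0.486, -0.001], [-0.0, -0.0, -1.0]]
wrist_force: [-9.1, -6.5, 12.2]
finger_gap: 0.581
grasp_force: 62.0
```

Run:
```python
from h import *
s=bot.observe();print({k:np.round(v,3) for k,v in s.items() if k not in("tau",)})
```

```text
{'t': np.float64(6.7), 'qpos': array([ 3.500e-01,  1.860e-01,  1.632e+00, -1.000e-03,  1.323e+00,
       -1.580e-01]), 'qd': array([-0.003,  0.   , -0.   ,  0.   , -0.001, -0.   ]), 'tcp_pos': array([0.495, 0.262, 0.117]), 'tcp_rot': array([[-0.486,  0.874, -0.   ],
       [ 0.874,  0.486, -0.001],
       [-0.   , -0.   , -1.   ]]), 'wrist_force': array([-9.094, -6.545, 12.163]), 'moment': array([-0.99 ,  1.638, -0.028]), 'grasp_force': np.float64(62.042), 'finger_gap': np.float64(0.581)}
```

Emit:
drive_tool(increments=[[0,-0.0012,-0.002,0,0,0,0.045],[0,-0.0012,-0.002,0,0,5,0.045],[0,-0.0012,-0.002,0,0,10,0.045],[0,-0.0012,-0.002,0,0,15,0.045],[0,-0.0012,-0.002,0,0,15,0.045]])

```text
t: 7.32
tcp_pos: [0.4948, 0.262, 0.1176]
tcp_rot: [[-0.244, 0.97, 0.0], [0.97, 0.244, 0.0], [0.0, 0.0, -1.0]]
wrist_force: [0.6, -0.1, -1.8]
finger_gap: 0.585
grasp_force: 62.6
```

```bash
cat > st.py <<'E'
from h import *
s=bot.observe();R=s["tcp_rot"];print({k:np.round(s[k],4) for k in("t","tcp_pos","moment","wrist_force","grasp_force","finger_gap")},"q6",s["qpos"][5],"yaw",np.degrees(np.arctan2(R[1,0],R[0,0])))
E
python3 st.py
```

```text
{'t': np.float64(7.325), 'tcp_pos': array([0.4948, 0.262 , 0.1176]), 'moment': array([-0.0117, -0.0092, -0.0379]), 'wrist_force': array([ 0.6427, -0.1212, -1.8043]), 'grasp_force': np.float64(62.5936), 'finger_gap': np.float64(0.5854)} q6 0.10306078227899941 yaw 104.11596373763764
```

Emit:
drive_tool(increments=[[0,0,0,0,0,5,0.045],[0,0,0,0,0,10,0.045],[0,0,0,0,0,13,0.045],[0,0,0,0,0,13,0.045]])

```text
t: 7.82
tcp_pos: [0.4947, 0.262, 0.1174]
tcp_rot: [[-0.021, 1.0, 0.0], [1.0, 0.021, -0.0], [-0.0, 0.0, -1.0]]
wrist_force: [-1.7, -0.5, -1.3]
finger_gap: 0.589
grasp_force: 62.6
```

```bash
python3 st.py
```

```text
{'t': np.float64(7.825), 'tcp_pos': array([0.4947, 0.262 , 0.1174]), 'moment': array([-0.1125,  0.1678,  0.0276]), 'wrist_force': array([-1.7   , -0.5449, -1.2711]), 'grasp_force': np.float64(62.6201), 'finger_gap': np.float64(0.5888)} q6 0.3282097846543806 yaw 91.21697734333084
```

Emit:
drive_tool(increments=[[0,0,0,0,0,9,0.045],[0,0,0,0,0,18,0.045],[0,0,0,0,0,27,0.045],[0,0,0,0,0,27,0.045]])

```text
t: 8.32
tcp_pos: [0.4945, 0.2618, 0.1172]
tcp_rot: [[0.434, 0.901, -0.001], [0.901, -0.434, -0.001], [-0.001, -0.0, -1.0]]
wrist_force: [-3.3, -2.2, -1.0]
finger_gap: 0.588
grasp_force: 62.7
```

```bash
python3 st.py
python3 - <<'E'
from h import *
import cv2
im=read_camera("wrist");t=read_camera("top")
o=cv2.cvtColor(im,cv2.COLOR_RGB2BGR)[150:384,100:420];t=cv2.cvtColor(t,cv2.COLOR_RGB2BGR)[170:250,190:300]
o=cv2.resize(o,None,fx=1.5,fy=1.5);t=cv2.resize(t,(o.shape[1]//2,o.shape[0]))
cv2.imwrite("pics/f.png",np.hstack([o,t]))
E
```

```text
{'t': np.float64(8.325), 'tcp_pos': array([0.4945, 0.2618, 0.1172]), 'moment': array([-0.495 ,  0.6133, -0.0789]), 'wrist_force': array([-3.295 , -2.1665, -1.0145]), 'grasp_force': np.float64(62.672), 'finger_gap': np.float64(0.5876)} q6 0.7987267124283964 yaw 64.25912338729543
```

View pics/f.png

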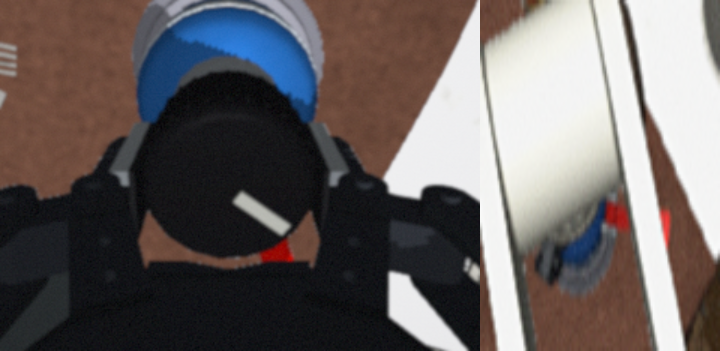

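The picture shows the index line keeping its angle relative to the gripper, (237,195) to (287,230), so the cap is turning with it and clockwise is the free way. I'll go on to 80° and lift.

Emit:
drive_tool(increments=[[0,0,0,0,0,8.5,0.045],[0,0,0,0,0,17,0.045],[0,0,0,0,0,25,0.045],[0,0,0,0,0,25,0.045]])

```text
t: 8.93
tcp_pos: [0.4942, 0.2619, 0.1171]
tcp_rot: [[0.775, 0.632, -0.001], [0.632, -0.775, -0.0], [-0.001, -0.0, -1.0]]
wrist_force: [-5.4, -2.0, -1.4]
finger_gap: 0.586
grasp_force: 62.8
```

```bash
python3 st.py
```

```text
{'t': np.float64(8.925), 'tcp_pos': array([0.4942, 0.2619, 0.1171]), 'moment': array([-0.3483,  0.9997,  0.0067]), 'wrist_force': array([-5.3538, -1.957 , -1.354 ]), 'grasp_force': np.float64(62.7648), 'finger_gap': np.float64(0.5861)} q6 1.2359153067280912 yaw 39.21374707838538
```

Emit:
drive_tool(increments=[[0,0,-0.002,0,0,0,0.045],[0,0,-0.005,0,0,0,0.045],[0,0,-0.008,0,0,0,0.045]])

```text
t: 9.3
tcp_pos: [0.4952, 0.2621, 0.1259]
tcp_rot: [[0.776, 0.631, 0.001], [0.631, -0.776, 0.0], [0.001, 0.001, -1.0]]
wrist_force: [0.3, -0.5, -2.1]
finger_gap: 0.586
grasp_force: 62.9
```

Rising freely with about 2 N of weight on the wrist. Lift to +100 mm.

Emit:
drive_tool(increments=[[0,0,-0.015,0,0,0,0.045],[0,0,-0.035,0,0,0,0.045],[0,0,-0.06,0,0,0,0.045],[0,0,-0.08,0,0,0,0.045],[0,0,-0.094,0,0,0,0.045]])

```text
t: 9.93
tcp_pos: [0.4951, 0.2621, 0.2213]
tcp_rot: [[0.776, 0.631, 0.002], [0.631, -0.776, 0.001], [0.002, 0.001, -1.0]]
wrist_force: [-0.6, 0.1, -1.7]
finger_gap: 0.587
grasp_force: 62.9
```

Emit:
drive_tool(increments=[[0,0,0,0,0,0,0.045],[0,0,0,0,0,0,0.045]])

```text
t: 10.18
tcp_pos: [0.4945, 0.2619, 0.2186]
tcp_rot: [[0.776, 0.631, -0.001], [0.631, -0.776, -0.0], [-0.001, -0.0, -1.0]]
wrist_force: [-0.5, 0.1, -2.5]
finger_gap: 0.587
grasp_force: 63.0
```

```bash
python3 st.py
python3 - <<'E'
from h import *
import cv2
o=[cv2.cvtColor(read_camera(n),cv2.COLOR_RGB2BGR) for n in("wrist","scene")]
o[1]=cv2.resize(o[1][90:282,130:386],(512,384))
cv2.imwrite("pics/g.png",cv2.resize(np.hstack(o),(800,300)))
c=cam("top")
for l,z in(("mug",.06),("spice_shaker",.06),("brown_bowl",.03)):
    read_camera("top")
    r=silhouettes("top",l); print(l,[(q["at"],round(q["p"],2)) for q in r[:1]])
E
```

```text
{'t': np.float64(10.175), 'tcp_pos': array([0.4945, 0.2619, 0.2186]), 'moment': array([-0.0301, -0.015 ,  0.056 ]), 'wrist_force': array([-0.4608,  0.1245, -2.4508]), 'grasp_force': np.float64(62.9543), 'finger_gap': np.float64(0.5869)} q6 1.237867205286665 yaw 39.09557119747655
mug [([341.6, 201.0], 0.67)]
spice_shaker []
brown_bowl [([160.2, 201.2], 0.93)]
```

View pics/g.png

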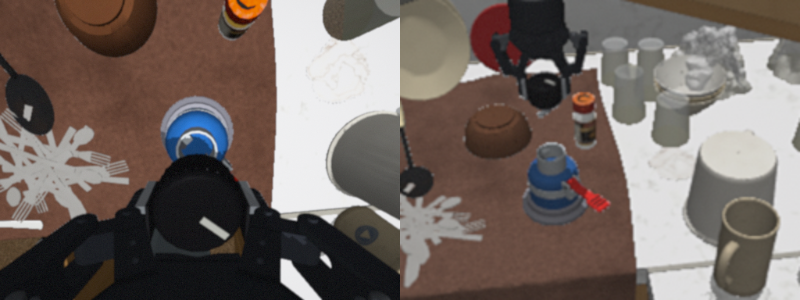

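The picture shows the cap held upright about 100 mm above the open flask. The lever at (590,195) is down, and the bowl, shaker and mug stand where they were.

```bash
python3 -c "
from cell import bot
print(bot.job_done())"
```

```text
the job is handed in; nothing more can be done
None
```

The job is handed in: I pressed the lever down to its stop, and the cap came free turning clockwise (seen from above). The first direction I tried was the free one, so I never turned it the other way. The cap is held upright about 10 cm straight above the flask, and the mug, shaker and bowl were not touched.

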